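# Cover the beaker with the ratchet stand

### The job

Take the stand's rail by its grip bar and raise it click by click, leaving the release trigger alone, until the cover hangs clear above the height of the beaker, and let go so that the pawl carries it. Push the loading slide fully home so that the upright beaker stands under the cover. Then squeeze the trigger against the grip bar, lower the cover onto the beaker without letting it drop, press down so that it bears on the beaker with about 12 N for about a second, and let go, leaving it resting on the beaker.

Things in the scene. Friction and masses are not known exactly. Their poses are not given: they have to be found in the camera images.
- stand: Fixed ratchet stand: grey base plate 150 x 230 x 10 mm; aluminium channel column 40 x 38 mm, 132 mm high, at x +55, y 0 mm in its frame, with steel ratchet teeth (pitch 10 mm) on its +y face. Origin on the bench, 60 mm from the base's front edge; z up, +y the way the loading slide is pushed home, +x towards the column. Yaw -0.3 to 0.
- rail (a joint): Height of the sliding rail (m), 0 to 0.076 (stop). It weighs 0.40 kg with all on it, 1 N friction. Lifted, its sprung pawl clicks over each tooth (some 7 N extra); let go, it sinks under 10 mm onto the last tooth passed: about 0, 0.01, .. 0.07. Starts on one of the lowest three. The cover meets the beaker somewhere from 0.031 to 0.039 and hangs clear on the tooth at 0.05 or higher.
- grip (a point): Centre of the black upright grip bar on top of the rail, 20 (stand x) x 16 (stand y) x 62 mm high; the rail's head is 31 mm below this point. Topmost part of the stand, free all round but for the trigger on its +y side. Grasped across stand x it lifts the rail without touching the trigger.
- boss (a point): Centre of the black squeeze boss at the trigger's top, a lying cylinder 14 mm thick, 20 mm long (along stand x); with the trigger released 29 mm to the +y side of the grip bar's centre and 3 mm above it. Gripping boss and bar together along stand y (44 mm over both, 32 mm fully squeezed) frees the pawl and holds the rail at once.
- trigger (a joint): Angle of the release trigger (rad): 0 released (pawl in the teeth), up to about 0.09 when the pawl rides over a tooth by itself, 0.155 fully squeezed (stop). Spring: 3 N at the boss to start, 7 N fully squeezed. Over 0.115 counts as squeezed.
- slide (a joint): Travel of the loading slide (m): 0 pulled out, 0.090 fully home against its stop, the beaker's nest then being under the cover. Moves along stand +y with about 2 N of friction. Counts as home over 0.086.
- post (a point): Point on the axis of the slide's black push post, 18 mm in diameter, 46 mm high; its top is 16 mm above this point and its foot 30 mm below. It stands 112 mm to the -y side of the nest's centre; push it from its -y side along stand +y.
- cover: Round grey cover disc, 72 mm in diameter, 8 mm thick, hanging from the rail's arm on a 12 mm rod, 70 mm to the stand's -x side of the grip bar. Origin: centre of its underside, 130 to 136 mm below the grip point (it is clamped on its rod at a setting that differs each time). Rises and sinks with the rail.
- beaker: Clear plastic beaker, 54 mm wide, 72 mm high, 80 g, standing loose in a nest of eight low pins on the slide. Origin: centre of its underside; z up. It takes up to 24 N from the cover. When the hand lowers the rail, the fall in the load that it carries is what the cover bears on the beaker.
Not all that is in view belongs to the job. What is shaped like the beaker but blue or green is not meant.

How it is judged:
On the way, in this order (a step that is already met when the one before it is completed fails the run):
1. the rail is raised until the cover hangs clear (rail at 0.045 or more) and is let go, held by the pawl (value of joint rail above 0.045 m and value of joint trigger below 0.06 rad and contact force between each of the arm, the fingers and stand below 0.3 N), for 0.2 s.
2. the slide is fully home with the beaker upright under the raised cover (value of joint slide above 0.086 m and horizontal distance between beaker and cover below 0.01 m and angle between beaker's own z axis and vertical below 0.1 rad and value of joint rail above 0.042 m), for 0.2 s.
3. the cover is lowered and pressed onto the beaker with 9 to 16 N for 0.4 s (contact force between cover and beaker between 9 and 16 N and value of joint slide above 0.084 m), for 0.4 s.
At the end, for the whole second after the job is handed in: The slide is home (0.084 or more), the beaker stands upright (within 0.06 rad) under the cover (within 10 mm of its axis), the cover rests on it with its weight (over 1 N, rail under 0.042), and the trigger is released (contact force between cover and beaker above 1 N and value of joint rail below 0.042 m and value of joint slide above 0.084 m and horizontal distance between beaker and cover below 0.01 m and angle between beaker's own z axis and vertical below 0.06 rad and value of joint trigger below 0.115 rad and linear speed of beaker below 0.02 m/s); the robot touches nothing.
It fails at once if the trigger is squeezed before the slide is home (value of joint trigger above 0.115 rad and value of joint slide below 0.084 m).
It fails at once if the cover is let drop with the trigger squeezed (faster than 0.2 m/s) (value of joint trigger above 0.1 rad and velocity of joint rail below -0.2 m/s and value of joint slide above 0.084 m).
It fails at once if the cover bears on the beaker with more than 24 N (contact force between cover and beaker above 24 N).
It fails at once if the beaker is tipped over (angle between beaker's own z axis and vertical above 0.35 rad).
It also fails if it takes over 72 s, if anything falls off the work surface, if the arm or the gripper's body presses on something with over 40 N, if the wrist force passes 120 N, or if a joint passes its speed limit or range.

### The arm

A 6-joint arm with a two-finger parallel gripper is mounted at the origin on a cart in front of the work surface, level with it; the furniture and walls round the work are solid. World frame = base frame: x ahead of the robot, y to its left, z up, the work surface at z = 0. Lengths are in m, angles in rad, forces in N, time in s.
With the tool pointing down it reaches from about 0.25 to 0.8 m from the base axis. Payload 3.9 kg.
Tool frame: the origin (TCP) lies at the very end of the fingers, on their centre line; the grasp point (between the pads) lies 19 mm behind it (grasp_offset is the distance from the TCP to the grasp point, in m); z points along the fingers, y is the line along which they close (so a half turn about z gives the same grasp; the last joint's range is limited). The gripper opens to 85 mm and grips with 20 to 120 N. Pads are 22 mm wide; open, the fingers measure 114 mm over their backs; the gripper's body (76 mm by 85 mm) begins 54 mm behind the grasp point. The pads swing forward as they close: fully open they stand 13 mm farther back than shut.
Start: joints at [-1.166, 0.26, -0.138, 1.173, 0, 1.571], TCP at [0.207, -0.483, 0.231] pointing down, gripper open.
Joint ranges: [-2.78, 2.78], [-0.83, 1.72], [-1.28, 1.37], [-1.9, 2.12], [-1.57, 1.48], [-3.14, 3.14]. Speed limits (rad/s): [2.57, 2.57, 3.14, 3.14, 3.14, 3.14].

### API

Orientations are given as a unit quaternion [x, y, z, w].
In Python, from cell import * gives the robot as it stands.
- The arm moves only by the tool move_arm, never from a script. Its argument "rows" is a list of rows, each a list of 2 entries, a list of its own where there are three numbers: the shift along the tool's x, y, z in mm, then the turn about the tool's z in rad. In form: [[[x, y, z], twist], ...]. A call has 1 to 8 rows; each row shifts and turns the commanded pose from where the row before left it, along the tool's axes as they then stand; what a row does not reach is not made up. A row lasts 1/8 s, in which the tool goes at most 62.5 mm and 10.7 degrees, less where a joint would pass 70% of its speed; a pose out of reach is approached as far as the arm can. A call is refused whole if a number of a shift passes 62.5 or a number of a turn 0.188, either way. A call with a gripper value outside its range is refused whole. "claw" is the opening, from -1 (shut) to 1 (fully open), set as the call begins (left out, the last holds). The fingers move at their own pace and stop on an object; the grip force is fixed at half the most. Time passes only in rows, so rows that do not move let the fingers close. It gives the time, the measured TCP pose, the force, the opening and the grip force at its end, in the units of the state.
- read_state(): the state, without advancing time (a new reading comes with each control period).
- grab_frame(name): name is "side" or "top"; returns (picture, depth): 420x560x3 uint8, blue, green, red; 420x560 float32, m along the optical axis (not along the pixel's ray), 0 where there is no reading.
- camera_model(name): a dict with "fov_y" (degrees; the focal length in pixels is half the picture's height over the tangent of half this angle, whatever the lens; pixels are square), "cx", "cy" (the principal point, pixels), "world_from_camera" (4x4, takes a point from camera to world coordinates). Camera axes: x right, y up, looking along -z (the intrinsics and any distortion apply to the point x, -y, -z); pixel columns grow to the right and rows downward; lengths in m; the calibration is good to about 2 mm. A picture is of the moment at which its call begins. camera_model takes no time and is no camera call.
- sign_off(): hands the job in; it is judged then, once.
The state is a dict: "time": time; "qpos": joint angles; "qvel": joint speeds; "joint_efforts": joint torques, N m; "position": TCP position; "orientation": TCP orientation; "wrist_force": force on the tool from outside, world axes, zero at the start; "torque": the same for the moment, N m; "width": opening from 0.0 (shut) to 1.0 (fully open); "grasp_force": force on a finger pad.
Only numpy, scipy, OpenCV 4.12 (cv2) and the standard library are available. Lean on these libraries where they do the work, as an engineer would, in place of code of your own. Each camera call takes 0.05 s, during which the arm holds its last target. There are 200 camera calls.

## Working session

There is one attempt and no reset: what is moved stays moved. The work goes in short steps, Python scripts to look and compute and a tool call to move; the robot and the scene stay as the last step left them, time stands still between calls to the robot, and variables do not carry over. Pictures are saved under pics/ and viewed, at most 10 in all, crops included, and the job is handed in when it is done.

Besides the shell and the picture viewer there is one more tool, called after ">>>" as name(argument=value, ...) on one line, values as JSON. move_arm: Moves the arm, as the interface text tells. Its arguments: {"type":"object","properties":{"rows":{"type":"array","items":{"type":"array"}},"claw":{"type":"number"}},"required":["rows"]}

```bash
mkdir -p pics && cat > h.py <<'E'
from cell import *
import numpy as np, cv2
def cloud(name):
    im,d=grab_frame(name); m=camera_model(name)
    h,w=d.shape; f=h/2/np.tan(np.radians(m['fov_y'])/2)
    v,u=np.mgrid[0:h,0:w]
    x=(u-m['cx'])/f*d; y=(v-m['cy'])/f*d
    P=np.stack([x,-y,-d,np.ones_like(d)],-1)@np.array(m['world_from_camera']).T
    return im,d,P[...,:3]
E
python3 - <<'E'
from h import *
for n in("side","top"):
    im,d,P=cloud(n); cv2.imwrite(f"pics/{n}0.png",im); np.save(f"{n}.npy",P)
    m=camera_model(n); print({k:(np.round(v,3).tolist()) if not isinstance(v,str) else v for k,v in m.items()})
print(read_state())
E
```

```text
{'fov_y': 55.887, 'cx': 280.343, 'cy': 216.934, 'world_from_camera': [[-0.927, 0.121, -0.356, 0.254], [-0.376, -0.307, 0.874, 0.855], [-0.003, 0.944, 0.33, 0.418], [0.0, 0.0, 0.0, 1.0]]}
{'fov_y': 42.082, 'cx': 284.304, 'cy': 202.359, 'world_from_camera': [[-0.02, 0.995, -0.102, 0.451], [-0.999, -0.023, -0.03, 0.11], [-0.033, 0.101, 0.994, 1.177], [0.0, 0.0, 0.0, 1.0]]}
{'time': 0.1, 'qpos': array([-1.16601314e+00,  2.60636179e-01, -1.39219181e-01,  1.17272310e+00,
       -9.82672938e-06,  1.57083397e+00]), 'qvel': array([ 7.02309789e-04, -8.83249268e-04,  3.13403496e-03, -3.20278993e-04,
       -4.03772342e-05, -1.26870274e-03]), 'joint_efforts': array([ 7.92909377e-04, -4.06508303e+01,  2.54527473e+01,  1.01015510e-02,
       -3.56792987e-05,  1.38490827e-05]), 'position': array([ 0.2065118 , -0.48201343,  0.23054669]), 'orientation': array([ 9.79592033e-01,  2.00994167e-01, -1.83945146e-04, -8.71887500e-04]), 'wrist_force': array([-0.57052405,  0.64507419, -0.26017409]), 'torque': array([0.0373848 , 0.00173495, 0.00210435]), 'grasp_force': 0.0, 'width': 0.9984513439833782}
```

View pics/side0.png

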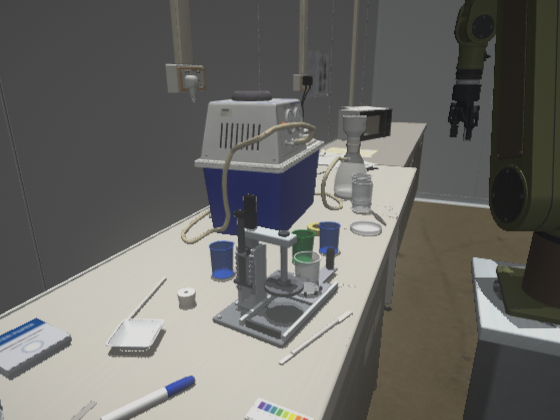

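View pics/top0.png

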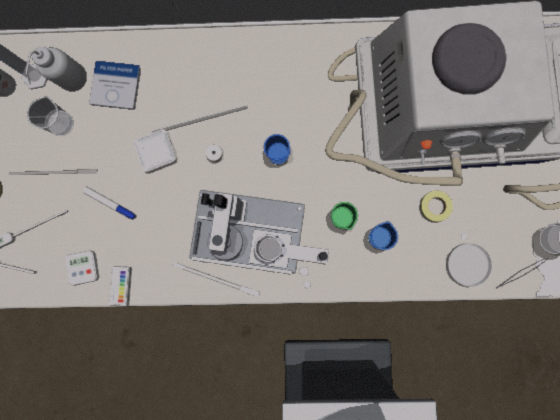

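The side view shows the stand near (270,280): grip at (250,210), post at (330,258). In the top view the grip and boss are near (220,200), the cover near (225,245), the beaker at (268,248) and the post at (323,256). I'll zoom and measure.

```bash
python3 - <<'E'
from h import *
a=cv2.imread("pics/top0.png")[180:285,180:340]; b=cv2.imread("pics/side0.png")[185:335,210:350]
cv2.imwrite("pics/c.png",np.hstack([cv2.resize(a,(480,315),interpolation=2),cv2.copyMakeBorder(cv2.resize(b,(294,315),interpolation=2),0,0,0,0,0)]))
P=np.load("top.npy")
for nm,(r0,r1,c0,c1) in dict(all=(180,290,180,340)).items():
    Q=P[r0:r1,c0:c1].reshape(-1,3); uv=np.mgrid[r0:r1,c0:c1].reshape(2,-1).T
    # base plate
    b=Q[(abs(Q[:,2]-.010)<.004)]
    rect=cv2.minAreaRect((b[:,:2]*1000).astype(np.float32)); print("base",len(b),rect)
    for z0 in np.arange(.03,.30,.01):
        s=(Q[:,2]>z0)&(Q[:,2]<=z0+.01)
        if s.sum()>6: print(round(z0,3),s.sum(),Q[s].min(0).round(3),Q[s].max(0).round(3),uv[s].mean(0).round())
S=np.load("side.npy")
for n,(r0,r1,c0,c1) in dict(post=(247,272,322,338),grip=(190,235,240,262)).items():
    Q=S[r0:r1,c0:c1].reshape(-1,3); 
    for z0 in np.arange(.0,.3,.01):
        s=(Q[:,2]>z0)&(Q[:,2]<=z0+.01)&(Q[:,0]<.6)
        if s.sum()>4: print(n,round(z0,3),s.sum(),Q[s].min(0).round(3),Q[s].max(0).round(3))
E
```

```text
base 3449 ((503.7293395996094, 201.9943084716797), (344.3224792480469, 233.96261596679688), 88.58984375)
0.03 35 [0.446 0.036 0.03 ] [0.562 0.339 0.04 ] [237. 267.]
0.04 41 [0.45  0.031 0.04 ] [0.571 0.248 0.05 ] [228. 267.]
0.05 44 [0.45  0.038 0.051] [0.565 0.257 0.06 ] [236. 268.]
0.06 142 [0.446 0.032 0.06 ] [0.572 0.285 0.07 ] [244. 277.]
0.07 583 [0.45  0.033 0.07 ] [0.566 0.302 0.08 ] [242. 239.]
0.08 119 [0.446 0.148 0.08 ] [0.572 0.286 0.09 ] [241. 259.]
0.09 84 [0.446 0.148 0.09 ] [0.57  0.252 0.099] [242. 262.]
0.1 20 [0.534 0.233 0.1  ] [0.572 0.282 0.109] [209. 236.]
0.11 18 [0.533 0.232 0.111] [0.572 0.247 0.12 ] [207. 236.]
0.12 40 [0.534 0.233 0.12 ] [0.573 0.288 0.13 ] [206. 226.]
0.13 90 [0.534 0.233 0.13 ] [0.573 0.282 0.14 ] [206. 231.]
0.14 7 [0.555 0.28  0.142] [0.564 0.285 0.149] [203. 211.]
0.15 33 [0.467 0.239 0.151] [0.565 0.282 0.16 ] [221. 225.]
0.16 701 [0.467 0.238 0.16 ] [0.575 0.283 0.17 ] [223. 221.]
0.17 117 [0.471 0.242 0.17 ] [0.565 0.281 0.179] [233. 218.]
0.18 10 [0.546 0.246 0.182] [0.563 0.26  0.189] [203. 225.]
0.19 16 [0.546 0.247 0.191] [0.5
[... 311 characters left out ...]
 0.02 ]
post 0.02 35 [ 0.446 -0.03   0.02 ] [0.488 0.078 0.03 ]
post 0.03 31 [0.446 0.07  0.03 ] [0.463 0.079 0.04 ]
post 0.04 36 [0.446 0.064 0.04 ] [0.463 0.078 0.05 ]
post 0.05 29 [0.446 0.065 0.05 ] [0.46  0.078 0.059]
post 0.06 30 [0.446 0.06  0.06 ] [0.462 0.077 0.064]
grip 0.15 13 [0.543 0.269 0.156] [0.56  0.273 0.16 ]
grip 0.16 158 [0.526 0.246 0.16 ] [0.564 0.289 0.17 ]
grip 0.17 88 [0.545 0.252 0.17 ] [0.564 0.289 0.18 ]
grip 0.18 87 [0.545 0.251 0.18 ] [0.565 0.29  0.19 ]
grip 0.19 83 [0.545 0.251 0.19 ] [0.56  0.292 0.2  ]
grip 0.2 105 [0.545 0.251 0.2  ] [0.565 0.292 0.21 ]
grip 0.21 72 [0.546 0.25  0.21 ] [0.567 0.266 0.22 ]
grip 0.22 67 [0.546 0.25  0.22 ] [0.567 0.266 0.227]
```

View pics/c.png

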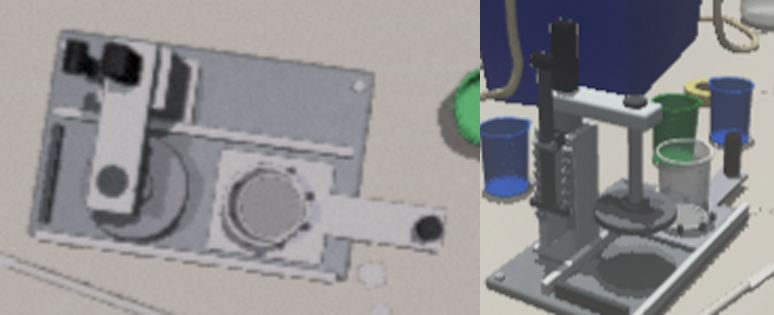

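Crop: grip bar at about full px (220,200), boss left of it at (204,199), post at (322,256); the base's long edge runs (200,190)→(305,204), so yaw is about -0.15. The pose is fixed by grip and post; I'll cross-check it while starting to move.

```bash
python3 - <<'E'
from h import *
m=camera_model("top");M=np.array(m['world_from_camera']);f=210/np.tan(np.radians(m['fov_y'])/2)
def ray(u,v,z):
    d=M[:3,:3]@np.array([(u-m['cx'])/f,-(v-m['cy'])/f,-1]);return (M[:3,3]+d*(z-M[2,3])/d[2]).round(4)
for p in[(200.3,190.5),(304.7,204),(293.5,273.5),(189.7,258)]: print(ray(*p,.01))
print("rod top",ray(180+111/3,180+182/3,.172),"post",ray(180+428/3,180+227/3,.064))
E
```

```text
[0.6005 0.3269 0.01  ]
[0.5658 0.1017 0.01  ]
[0.4183 0.129  0.01  ]
[0.4555 0.3504 0.01  ]
rod top [0.4857 0.2662 0.172 ] post [0.4546 0.0683 0.064 ]
```

>>> move_arm(rows=[[[0, 0, -12], -0.168], [[0, 0, -12], -0.168], [[0, 0, -12], -0.168], [[0, 0, -12], -0.168], [[0, 0, -12], -0.168], [[0, 0, -12], -0.17]], claw=1)

```text
time: 0.85
position: [0.2066, -0.4822, 0.3032]
orientation: [0.758, 0.652, 0.0, -0.001]
wrist_force: [-0.3, -0.5, -0.2]
width: 1.0
grasp_force: 0.0
```

>>> move_arm(rows=[[[48, 14, 0], 0.01], [[49, 14, 0], 0], [[49, 14, 0], 0], [[49, 14, 0], 0], [[49, 14, 0], 0], [[49, 14, 0], 0], [[49, 14, 0], 0], [[49, 14, 0], 0]])

```text
time: 1.85
position: [0.3816, -0.1136, 0.3031]
orientation: [0.763, 0.646, -0.0, -0.0]
wrist_force: [0.4, -0.9, 0.5]
width: 0.998
grasp_force: 0.0
```

>>> move_arm(rows=[[[49, 14, 0], 0], [[49, 14, 0], 0], [[49, 14, 0], 0], [[49, 14, 0], 0], [[49, 14, 0], 0], [[49, 14, 0], 0], [[49, 15, 0], 0], [[0, 0, 0], 0]])

```text
time: 2.85
position: [0.5366, 0.2096, 0.3015]
orientation: [0.762, 0.648, -0.001, -0.0]
wrist_force: [-0.4, -1.3, 0.1]
width: 0.995
grasp_force: 0.0
```

>>> move_arm(rows=[[[48, 11, 0], 0], [[0, 0, 20], 0], [[0, 0, 25], 0], [[0, 0, 0], 0]])

```text
time: 3.35
position: [0.5526, 0.2507, 0.2561]
orientation: [0.763, 0.646, -0.003, -0.001]
wrist_force: [0.4, 0.7, 0.3]
width: 1.002
grasp_force: 0.0
```

```bash
python3 - <<'E'
from h import *
im,d,P=cloud("side"); t,_,_=cloud("top"); 
cv2.imwrite("pics/d.png",np.hstack([cv2.resize(im[110:310,190:350],(400,500)),cv2.resize(t[140:300,150:280],(390,500))]))
print(read_state()['position'])
E
```

```text
[0.55420508 0.25144847 0.25877858]
```

View pics/d.png

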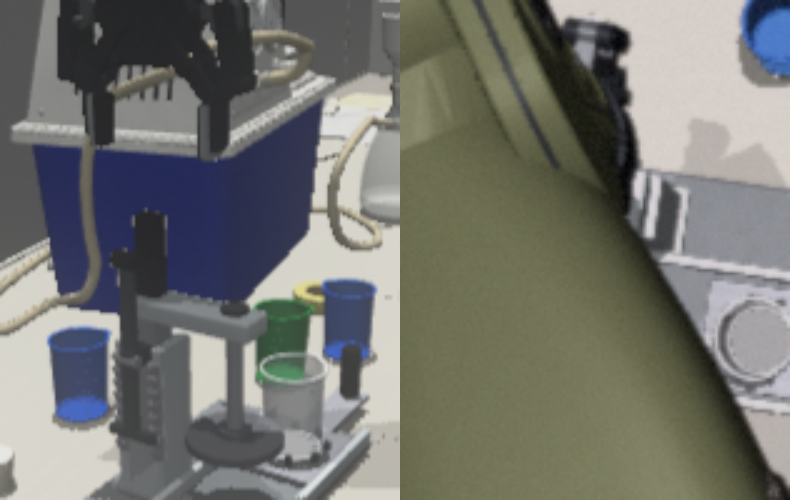

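The side crop shows the fingers straddling above the grip bar at (150,250). I'll descend.

>>> move_arm(rows=[[[3, 0, 20], 0], [[0, 0, 20], 0], [[0, 0, 20], 0], [[0, 0, 16], 0], [[0, 0, 0], 0], [[0, 0, 0], 0]])

```text
time: 4.2
position: [0.5558, 0.2553, 0.1839]
orientation: [0.763, 0.646, 0.001, 0.0]
wrist_force: [0.7, -0.0, 0.0]
width: 0.999
grasp_force: 0.0
```

>>> move_arm(rows=[[[0, 0, 0], 0], [[0, 0, 0], 0], [[0, 0, 0], 0], [[0, 0, 0], 0], [[0, 0, 0], 0], [[0, 0, 0], 0], [[0, 0, 0], 0], [[0, 0, 0], 0]], claw=-1)

```text
time: 5.2
position: [0.5559, 0.2551, 0.1827]
orientation: [0.763, 0.646, 0.001, 0.001]
wrist_force: [5.6, -1.3, 1.2]
width: 0.228
grasp_force: 59.5
```

>>> move_arm(rows=[[[0, 0, -6], 0], [[0, 0, -6], 0], [[0, 0, -6], 0], [[0, 0, -6], 0], [[0, 0, -6], 0], [[0, 0, -6], 0], [[0, 0, -6], 0], [[0, 0, 0], 0]])

```text
time: 6.2
position: [0.5558, 0.2551, 0.2229]
orientation: [0.763, 0.646, -0.0, 0.0]
wrist_force: [7.4, 0.0, -5.6]
width: 0.225
grasp_force: 61.8
```

>>> move_arm(rows=[[[0, 0, -6], 0], [[0, 0, -5], 0], [[0, 0, -5], 0], [[0, 0, 0], 0], [[0, 0, 0], 0]])

```text
time: 6.82
position: [0.5558, 0.2551, 0.2382]
orientation: [0.763, 0.646, -0.001, 0.0]
wrist_force: [7.8, 0.1, -8.8]
width: 0.219
grasp_force: 61.4
```

>>> move_arm(rows=[[[0, 0, -3], 0], [[0, 0, 0], 0], [[0, 0, 0], 0], [[0, 0, 3], 0], [[0, 0, 3], 0], [[0, 0, 0], 0], [[0, 0, 0], 0]])

```text
time: 7.7
position: [0.556, 0.2551, 0.2422]
orientation: [0.763, 0.646, 0.003, 0.001]
wrist_force: [1.2, -4.3, 20.8]
width: 0.223
grasp_force: 65.2
```

>>> move_arm(rows=[[[0, 0, -5], 0], [[0, 0, 0], 0]])

```text
time: 7.95
position: [0.5559, 0.2551, 0.2426]
orientation: [0.763, 0.646, 0.001, 0.001]
wrist_force: [4.8, -1.0, 2.1]
width: 0.223
grasp_force: 62.8
```

>>> move_arm(rows=[[[0, 0, 0], 0], [[0, 0, 0], 0], [[0, 0, 0], 0], [[0, 0, 0], 0], [[0, 0, 0], 0], [[0, 0, 0], 0], [[0, 0, 0], 0], [[0, 0, 0], 0]], claw=1)

```text
time: 8.95
position: [0.555, 0.2552, 0.2423]
orientation: [0.763, 0.646, 0.0, -0.0]
wrist_force: [0.5, -0.0, 0.6]
width: 0.997
grasp_force: 0.0
```

>>> move_arm(rows=[[[0, 0, -20], 0], [[0, 0, -30], 0], [[0, 0, -30], 0], [[0, 0, 0], 0]])

```text
time: 9.45
position: [0.5562, 0.2557, 0.3249]
orientation: [0.763, 0.646, 0.003, 0.001]
wrist_force: [0.7, -0.4, -1.3]
width: 1.003
grasp_force: 0.0
```

```bash
python3 - <<'E'
from h import *
im,d,P=cloud("side")
cv2.imwrite("pics/e.png",cv2.resize(im[110:330,190:350],(436,600)))
Q=P[150:235,235:265].reshape(-1,3); Q=Q[(Q[:,0]>.53)&(Q[:,0]<.58)&(Q[:,1]>.24)&(Q[:,1]<.3)]
for z in np.arange(.2,.36,.01):
    s=Q[(Q[:,2]>z)&(Q[:,2]<=z+.01)]
    if len(s)>3: print(z.round(2),len(s),s.min(0).round(3),s.max(0).round(3))
print(read_state()['position'])
E
```

```text
0.2 95 [0.545 0.25  0.2  ] [0.566 0.289 0.21 ]
0.21 116 [0.53  0.268 0.21 ] [0.568 0.29  0.22 ]
0.22 176 [0.53  0.246 0.22 ] [0.568 0.29  0.23 ]
0.23 113 [0.545 0.253 0.23 ] [0.567 0.289 0.24 ]
0.24 109 [0.546 0.252 0.24 ] [0.566 0.289 0.25 ]
0.25 104 [0.545 0.252 0.25 ] [0.566 0.293 0.26 ]
0.26 128 [0.545 0.252 0.26 ] [0.568 0.294 0.27 ]
0.27 80 [0.545 0.251 0.27 ] [0.567 0.265 0.28 ]
0.28 66 [0.545 0.252 0.28 ] [0.566 0.265 0.287]
[0.55559156 0.25546206 0.32315708]
```

View pics/e.png

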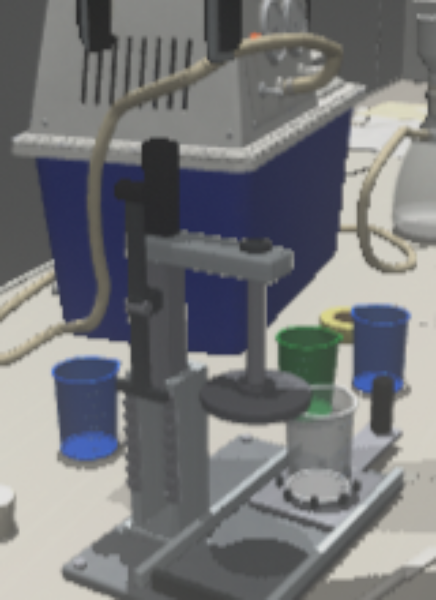

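Rail is up on a tooth (grip top .287, +60 mm), cover above the beaker's rim at (320,390). Now go behind the post with the gripper shut.

>>> move_arm(rows=[[[-40, -12, 0], 0], [[-40, -12, 0], 0], [[-40, -12, 0], 0], [[-42, -12, 0], 0], [[-42, -12, 0], 0], [[-42, -10, 0], 0], [[0, 0, 40], 0], [[0, 0, 40], 0]], claw=-1)

```text
time: 10.5
position: [0.4445, 0.0234, 0.2405]
orientation: [0.764, 0.645, -0.0, -0.0]
wrist_force: [0.2, -0.1, -0.7]
width: 0.002
grasp_force: 0.0
```

>>> move_arm(rows=[[[0, 0, 50], 0], [[0, 0, 50], 0], [[0, 0, 50], 0], [[0, 0, 30], 0], [[0, 0, 20], 0], [[0, 0, 0], 0], [[0, 0, 0], 0]])

```text
time: 11.38
position: [0.4451, 0.0241, 0.0424]
orientation: [0.763, 0.646, -0.0, -0.0]
wrist_force: [0.2, -0.2, 0.4]
width: -0.003
grasp_force: 0.0
```

>>> move_arm(rows=[[[10, 2, 0], 0], [[8, 0, 0], 0], [[8, 0, 0], 0], [[8, 0, 0], 0], [[8, 0, 0], 0], [[8, 0, 0], 0], [[8, 0, 0], 0], [[8, 0, 0], 0]])

```text
time: 12.38
position: [0.4582, 0.0894, 0.0423]
orientation: [0.763, 0.646, -0.0, 0.0]
wrist_force: [-0.1, -2.5, 1.0]
width: -0.001
grasp_force: 0.9
```

>>> move_arm(rows=[[[8, 0, 0], 0], [[8, 0, 0], 0], [[8, 0, 0], 0], [[8, 0, 0], 0], [[6, 0, 0], 0], [[0, 0, 0], 0]])

```text
time: 13.12
position: [0.4644, 0.1272, 0.0422]
orientation: [0.763, 0.646, 0.0, -0.001]
wrist_force: [-0.0, -0.0, -0.5]
width: -0.002
grasp_force: 0.0
```

>>> move_arm(rows=[[[5, 0, 0], 0], [[3, 0, 0], 0], [[2, 0, 0], 0], [[2, 0, 0], 0], [[0, 0, 0], 0]])

```text
time: 13.75
position: [0.4657, 0.1366, 0.0421]
orientation: [0.764, 0.646, -0.002, 0.001]
wrist_force: [-1.3, -6.4, 1.9]
width: -0.002
grasp_force: 3.0
```

>>> move_arm(rows=[[[3, 0, 0], 0], [[0, 0, 0], 0], [[0, 0, 0], 0]])

```text
time: 14.12
position: [0.4657, 0.1367, 0.0422]
orientation: [0.764, 0.645, -0.004, 0.003]
wrist_force: [-0.8, -13.2, 5.2]
width: -0.001
grasp_force: 6.8
```

>>> move_arm(rows=[[[-10, 0, 0], 0], [[-25, 0, 0], 0], [[0, 0, -40], 0], [[0, 0, -60], 0], [[0, 0, -60], 0], [[0, 0, -60], 0], [[0, 0, -60], 0], [[0, 0, 0], 0]])

```text
time: 15.12
position: [0.4643, 0.1078, 0.3278]
orientation: [0.763, 0.646, 0.006, 0.002]
wrist_force: [0.6, 0.6, -1.0]
width: 0.003
grasp_force: 0.0
```

```bash
python3 - <<'E'
from h import *
im,d,P=cloud("side"); t,_,T=cloud("top")
cv2.imwrite("pics/f.png",np.hstack([cv2.resize(im[150:340,200:350],(395,500)),cv2.resize(t[170:290,180:340],(400,300)) if 0 else cv2.resize(t[170:300,180:284],(400,500))]))
print(read_state()['position'])
E
```

```text
[0.46169309 0.10707217 0.32283873]
```

View pics/f.png

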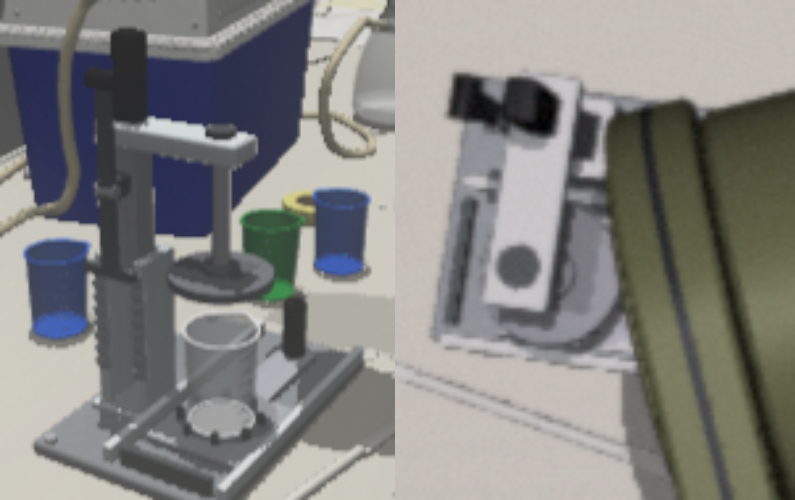

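Slide is home against the stop (13 N push), with the beaker upright under the raised cover (220,370 in the left crop). Turn a quarter and go over the grip bar.

>>> move_arm(rows=[[[0, 0, -10], -0.18], [[0, 0, -10], -0.18], [[0, 0, 0], -0.18], [[0, 0, 0], -0.18], [[0, 0, 0], -0.18], [[0, 0, 0], -0.18], [[0, 0, 0], -0.18], [[0, 0, 0], -0.18]], claw=1)

```text
time: 16.23
position: [0.4602, 0.1067, 0.34]
orientation: [0.145, 0.989, -0.0, -0.002]
wrist_force: [-0.4, 0.3, -0.1]
width: 0.997
grasp_force: 0.0
```

>>> move_arm(rows=[[[0, 0, 0], -0.131], [[-14, 35, 0], 0], [[-14, 35, 0], 0], [[-14, 35, 0], 0], [[-14, 35, 0], 0], [[-13, 34, 0], 0], [[0, 0, 0], 0], [[0, 0, 0], 0]])

```text
time: 17.23
position: [0.5571, 0.2664, 0.3405]
orientation: [0.083, 0.997, -0.001, -0.002]
wrist_force: [-0.8, -0.4, -0.3]
width: 1.002
grasp_force: 0.0
```

>>> move_arm(rows=[[[0, 2, 20], 0], [[0, 0, 25], 0], [[0, 0, 25], 0], [[0, 0, 20], 0], [[0, 0, 14], 0], [[0, 0, 0], 0], [[0, 0, 0], 0]])

```text
time: 18.1
position: [0.5585, 0.2687, 0.2392]
orientation: [0.083, 0.997, 0.0, 0.001]
wrist_force: [0.7, 0.1, -0.2]
width: 1.002
grasp_force: 0.0
```

```bash
python3 - <<'E'
from h import *
im,d,P=cloud("side")
cv2.imwrite("pics/g.png",cv2.resize(im[130:250,200:300],(600,600)*1 if 0 else (500,600),interpolation=cv2.INTER_CUBIC))
s=read_state();print(s['position'],s['wrist_force'])
E
```

```text
[0.55873184 0.26893943 0.23942537] [-0.09327244  0.50070842  0.26283432]
```

View pics/g.png

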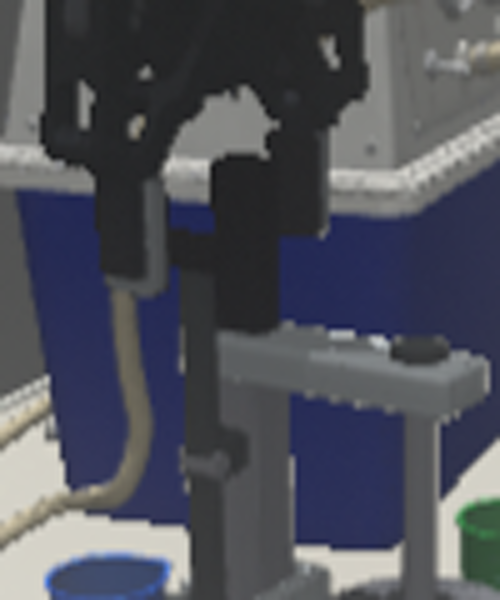

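The fingers straddle bar (245,240) and boss (185,245) at the right height. Close in stages.

>>> move_arm(rows=[[[1, 0, 0], 0], [[0, 0, 0], 0], [[0, 0, 0], 0], [[0, 0, 0], 0], [[0, 0, 0], 0], [[0, 0, 0], 0]], claw=0.02)

```text
time: 18.9
position: [0.5574, 0.2693, 0.2387]
orientation: [0.083, 0.997, 0.0, 0.0]
wrist_force: [-1.1, 2.0, 3.7]
width: 0.516
grasp_force: 5.9
```

>>> move_arm(rows=[[[0, -1, 0], 0], [[0, -1, 0], 0], [[0, 0, 0], 0], [[0, 0, 0], 0]], claw=-0.08)

```text
time: 19.4
position: [0.5569, 0.2671, 0.238]
orientation: [0.083, 0.997, -0.0, -0.0]
wrist_force: [0.0, 0.4, -0.5]
width: 0.462
grasp_force: 0.3
```

>>> move_arm(rows=[[[0, 0, 0], 0], [[0, 0, 0], 0], [[0, 0, 0], 0]], claw=-0.14)

```text
time: 19.77
position: [0.5567, 0.266, 0.2374]
orientation: [0.083, 0.997, -0.001, -0.001]
wrist_force: [0.6, -5.5, -4.3]
width: 0.429
grasp_force: 8.1
```

>>> move_arm(rows=[[[0, -1, 0], 0], [[0, -1, 0], 0], [[0, -0.5, 0], 0], [[0, 0, 0], 0], [[0, 0, 0], 0]], claw=-1)

```text
time: 20.4
position: [0.5561, 0.2628, 0.2375]
orientation: [0.083, 0.997, -0.002, -0.001]
wrist_force: [0.7, -7.1, -4.6]
width: 0.35
grasp_force: 60.0
```

>>> move_arm(rows=[[[0, -1, 2], 0], [[0, -1, 2], 0], [[0, 0, 3], 0], [[0, 0, 3], 0], [[0, 0, 3], 0], [[0, 0, 3], 0], [[0, 0, 0], 0], [[0, 0, 0], 0]])

```text
time: 21.4
position: [0.5561, 0.2628, 0.2221]
orientation: [0.083, 0.997, 0.0, -0.0]
wrist_force: [1.3, -2.8, -5.0]
width: 0.347
grasp_force: 59.7
```

>>> move_arm(rows=[[[0, 0, 1.5], 0], [[0, 0, 1.5], 0], [[0, 0, 1], 0], [[0, 0, 1], 0], [[0, 0, 0], 0], [[0, 0, 0], 0]])

```text
time: 22.15
position: [0.5562, 0.2627, 0.2172]
orientation: [0.083, 0.997, 0.0, -0.0]
wrist_force: [0.3, -0.7, -4.6]
width: 0.348
grasp_force: 59.4
```

>>> move_arm(rows=[[[0, 0, 1], 0], [[0, 0, 1], 0], [[0, 0, 1], 0], [[0, 0, 0], 0], [[0, 0, 0], 0]])

```text
time: 22.78
position: [0.5561, 0.2627, 0.2142]
orientation: [0.083, 0.997, 0.0, -0.0]
wrist_force: [0.6, 0.1, -4.6]
width: 0.348
grasp_force: 59.4
```

>>> move_arm(rows=[[[0, 0, 1], 0], [[0, 0, 1], 0], [[0, 0, 1], 0], [[0, 0, 0], 0], [[0, 0, 0], 0]])

```text
time: 23.4
position: [0.5562, 0.2627, 0.2111]
orientation: [0.083, 0.997, 0.0, -0.0]
wrist_force: [0.3, 1.9, -4.1]
width: 0.353
grasp_force: 59.4
```

>>> move_arm(rows=[[[0, 0, 1], 0], [[0, 0, 1], 0], [[0, 0, 1], 0], [[0, 0, 0], 0], [[0, 0, 0], 0]])

```text
time: 24.02
position: [0.5562, 0.2627, 0.2082]
orientation: [0.083, 0.997, 0.0, -0.0]
wrist_force: [0.4, 1.3, -4.1]
width: 0.346
grasp_force: 59.4
```

>>> move_arm(rows=[[[0, 0, 1], 0], [[0, 0, 1], 0], [[0, 0, 0], 0], [[0, 0, 0], 0]])

```text
time: 24.52
position: [0.5562, 0.2627, 0.2062]
orientation: [0.083, 0.997, 0.0, -0.0]
wrist_force: [0.3, 1.2, -4.2]
width: 0.349
grasp_force: 59.4
```

>>> move_arm(rows=[[[0, 0, 1], 0], [[0, 0, 1], 0], [[0, 0, 0], 0], [[0, 0, 0], 0]])

```text
time: 25.02
position: [0.5562, 0.2627, 0.205]
orientation: [0.083, 0.997, 0.0, 0.0]
wrist_force: [-1.5, 0.2, 3.2]
width: 0.345
grasp_force: 59.7
```

>>> move_arm(rows=[[[0, 0, 1], 0], [[0, 0, 1], 0], [[0, 0, 0], 0], [[0, 0, 0], 0]])

```text
time: 25.52
position: [0.5563, 0.2627, 0.2049]
orientation: [0.083, 0.997, 0.001, 0.001]
wrist_force: [-4.9, 0.7, 12.5]
width: 0.35
grasp_force: 60.3
```

>>> move_arm(rows=[[[0, 0, -0.9], 0], [[0, 0, 0], 0], [[0, 0, 0], 0], [[0, 0, 0], 0]])

```text
time: 26.02
position: [0.5562, 0.2627, 0.205]
orientation: [0.083, 0.997, 0.0, 0.001]
wrist_force: [-3.1, 0.4, 7.7]
width: 0.343
grasp_force: 60.2
```

>>> move_arm(rows=[[[0, 0, 0], 0], [[0, 0, 0], 0], [[0, 0, 0], 0], [[0, 0, 0], 0], [[0, 0, 0], 0], [[0, 0, 0], 0], [[0, 0, 0], 0], [[0, 0, 0], 0]])

```text
time: 27.02
position: [0.5562, 0.2627, 0.205]
orientation: [0.083, 0.997, 0.0, 0.001]
wrist_force: [-3.2, 0.6, 8.5]
width: 0.346
grasp_force: 60.2
```

>>> move_arm(rows=[[[0, 0, -1], 0], [[0, 0, -0.8], 0], [[0, 0, 0], 0], [[0, 0, 0], 0]])

```text
time: 27.52
position: [0.5562, 0.2627, 0.205]
orientation: [0.083, 0.997, 0.0, -0.0]
wrist_force: [-2.0, 1.7, 2.6]
width: 0.351
grasp_force: 59.8
```

>>> move_arm(rows=[[[0, 0, 0], 0], [[0, 0, 0], 0], [[0, 0, 0], 0], [[0, 0, 0], 0], [[0, 0, 0], 0], [[0, 0, 0], 0], [[0, 0, 0], 0], [[0, 0, 0], 0]], claw=1)

```text
time: 28.52
position: [0.5562, 0.2626, 0.205]
orientation: [0.083, 0.997, -0.0, 0.0]
wrist_force: [-0.6, -0.4, 0.9]
width: 1.003
grasp_force: 0.0
```

>>> move_arm(rows=[[[0, 0, -10], 0], [[0, 0, -20], 0], [[0, 0, -30], 0], [[0, 0, -30], 0], [[0, 0, -30], 0], [[0, 0, 0], 0], [[0, 0, 0], 0]])

```text
time: 29.4
position: [0.5561, 0.2625, 0.3246]
orientation: [0.083, 0.997, -0.0, -0.0]
wrist_force: [0.3, -0.6, -0.7]
width: 1.001
grasp_force: 0.0
```

```bash
python3 - <<'E'
from h import *
im,d,P=cloud("side")
cv2.imwrite("pics/i.png",cv2.resize(im[130:340,200:360],(457,600)))
s=read_state();print(s['position'],s['wrist_force'],s['time'])
E
```

```text
[0.55577126 0.26238432 0.32401198] [0.3997267  0.50825737 0.04233091] 29.45
```

View pics/i.png

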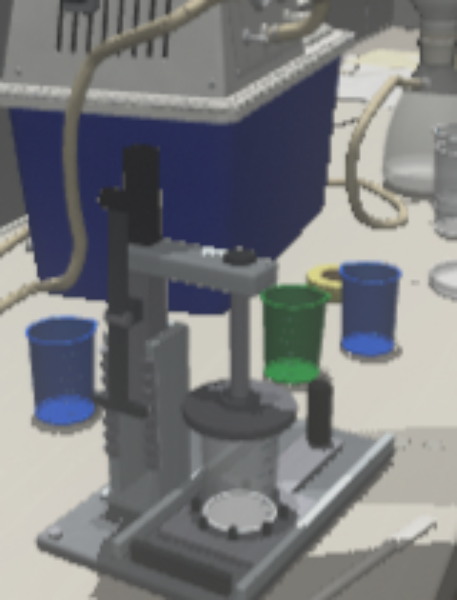

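The cover at (240,405) rests on the upright beaker, the trigger is released and the arm is clear. Handing in.

```bash
python3 -c "
from cell import *
print(sign_off())"
```

```text
the job is handed in; nothing more can be done
None
```

I handed the job in at about 29 s: the slide is home, the cover was pressed on the beaker with about 12 N by the wrist reading for over a second (briefly about 17 N before I eased off), and it now rests on the beaker with the trigger released; the hand-in gave no verdict.

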